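Reload the sloping tray magazine

ROBOT

A 6-joint arm with a two-finger parallel gripper is mounted at the origin on the work surface. World frame = base frame: x ahead of the robot, y to its left, z up, the work surface at z = 0. Lengths are in m, angles in rad, forces in N, time in s.
With the tool pointing down it reaches from about 0.3 to 1 m from the base axis. Payload 5.1 kg.
Tool frame: the origin (TCP) lies midway between the tips of the shut fingers; the grasp point (between the pads) lies 19 mm behind it; z points along the fingers, y is the line along which they close (so a half turn about z gives the same grasp; the last joint's range is limited). The gripper opens to 95 mm and grips with 3 to 60 N. Pads are 20 mm wide; open, the fingers measure 119 mm over their backs; the gripper's body (75 mm by 180 mm) begins 59 mm behind the grasp point.
Start: joints at [-1.371, 0.124, 1.65, -0, 1.367, -0.083], TCP at [0.181, -0.624, 0.215] pointing down, gripper open.
Joint ranges: [-2.61, 2.61], [-1.02, 2.33], [0.03, 2.71], [-1.35, 4.49], [0.32, 2.68], [-2.91, 2.91]. Speed limits (rad/s): [2.57, 2.57, 3.14, 3.14, 3.14, 3.14].

INTERFACE

Orientations are given as a unit quaternion [w, x, y, z].
In Python, from plant import r gives the robot as it stands.
- The arm moves only by the shell command python3 nudge.py 'ROWS'. ROWS is rows parted by semicolons, their numbers by spaces, 1 to 8 of them, each of 7 numbers: a rotation vector rx, ry, rz in rad, then dx, dy, dz in m, then the opening from 0.0 (shut) to 1.0 (fully open); each row shifts and turns the commanded pose from where the row before left it, along the tool's axes as they then stand; what a row does not reach is not made up. A row lasts 1/10 s, in which the tool goes at most 0.05 m and 0.15 rad, less where a joint would pass 70% of its speed; a pose out of reach is approached as far as the arm can. The fingers move at their own pace and stop on an object; the grip force is fixed at half the most. Time passes only in rows, so rows that do not move let the fingers close. It prints the time, the measured TCP pose, the force, the opening and the grip force at its end.
- r.observe(): the state, without advancing time (a new reading comes with each control period).
- r.read_camera(name): name is "scene" or "top" or "wrist"; returns a dict with "img" (384x512x3 uint8, blue, green, red), "fx", "fy", "cx", "cy" (pixels), "distortion" ([k1, k2, p1, p2, k3] as OpenCV has them; the pictures are not rectified), "R" (3x3) and "t" (3): a world point X has camera coordinates R X + t. Camera axes: x right, y down, z forward; pixel columns grow to the right and rows downward; lengths in m; the calibration is good to about 2 mm. A picture is of the moment at which its call begins. There is no depth.
- r.finish_job(): hands the job in; it is judged then, once.
The state is a dict: "time_s": time; "joint_positions": joint angles; "joint_velocities": joint speeds; "effort": joint torques, N m; "tool_pos": TCP position; "tcp_rot": TCP orientation; "force": force on the tool from outside, world axes, zero at the start; "wrist_torque": the same for the moment, N m; "width": opening from 0.0 (shut) to 1.0 (fully open); "finger_force": force on a finger pad.
Only numpy, scipy, OpenCV 4.12 (cv2) and the standard library are available. Lean on these libraries where they do the work, as an engineer would, in place of code of your own. Each camera call takes 0.05 s, during which the arm holds its last target. There are 200 camera calls.

TASK

Reload the sloping tray magazine: nest the two loose small white trays, mouth up, into the tray that is already in it, so that all three make one snug, square stack lying fully home on the sloping bed, pressed down until both spring catches have sprung back in over the top rim. Leave the other things on the bench where they are.

Things in the scene. Friction and masses are not known exactly. Their poses are not given: they have to be found in the camera images.
- tray_a: Small white tapered tray, 140 (x) x 190 (y) x 60 mm high, 0.1 to 0.2 kg, loose on the bench, mouth up, at one side of the magazine. Origin: centre of the underside, z out of the mouth. Underside 96 x 146 mm, inner floor 4 mm up, walls 3 mm, sloping out 1 in 4. Rim turned down into a skirt 20 mm high (40 to 60 mm up), upright outside; the edge is 10 mm thick at the top, 15 mm at the skirt's foot.
- tray_b: Same tray as tray_a, loose on the bench, mouth up, on the other side of the magazine; half a turn changes nothing. Grip the edge with one finger inside and one outside, fingertips at most 16 mm below its top. A tray fully nested in another stands 20 mm higher along the axis, its skirt resting on the lower rim all round, with 2 mm play between the walls.
- tray_c: Same tray as tray_a, already lying in the magazine, mouth up on the bed: the bottom of the stack. Its x and y run as the bed's. Home, the origins of the three trays lie 0, 20 and 40 mm above the bed along its z.
- magazine_bed: Sloping bed (plate 158 x 206 mm) of a fixed stainless tray magazine, open above. Origin: centre of the plate's upper face, 80 mm above the bench. x up the 30 degree slope, away from the robot; y along its level width; z square out of it, the stack's axis, leaning 30 degrees back to the robot. A tray in it has 3 mm play along x, 2.5 mm along y and leans on the low guides.
- guide_top (a point): Point on the stack's axis level with the straight tops of the four corner guides, 130 mm along z from the bed's origin; axes as the bed's. The guides flare outward in the 15 mm above. Inside faces at x = +-73 and y = +-97.5 mm. Each guide covers only 22 mm of each side at its corner; the middles of the long sides (bed x = +-70 mm) are open for the fingers.
- catch_left (a joint): Sprung leaf catch, 34 mm wide, at the middle of the magazine's left end (bed +y). Rad: 0 = sprung in, grows as pushed outward (to 0.35). Nose 110 mm above the bed, reaching 5 mm over the tray edge; above it the leaf flares out to 20 mm beyond the tray edge at 139 mm. A tray pushed down the axis spreads it (0.06 rad); once the third tray's rim (100 mm) is past, it springs back below 0.025.
- catch_right (a joint): The mirrored catch at the right end (bed -y). Together they resist a tray pushed down the axis with about 6 to 15 N, so no tray sinks past them by its own weight: one just laid in hangs on the flares, its origin 73 to 83 mm above the bed. Pressed on the middle of its inner floor it goes down evenly; pressed on an edge, or by a second tray laid on it too soon, it cocks.
- bowl: Round stainless bowl, 130 mm across, 55 mm high; origin at the centre of its underside. A bystander.
- label_roll: Roll of paper labels standing on its flat end, 100 mm across, 55 mm high; origin at the centre of its underside. A bystander.
- burger_press: Aluminium hand burger press, a disc 130 mm across and 28 mm high with a stem and black knob up to 98 mm; origin at the centre of its underside. A bystander.
- sanitiser: Clear bottle with a label and white cap, 80 mm across, 190 mm high; origin at the centre of its underside. A bystander.
- knife_steel: Butcher's sharpening steel lying on the bench, 315 mm long, up to 38 mm high; origin where the black handle meets the guard, x along the rod. A bystander.

How it is judged:
At the end, for the whole second after the job is handed in: tray_a and tray_b nested over tray_c, either order, 20 and 40 mm up its axis (within 4 mm), centred within 6 mm, square within 0.05 rad; tray_c on the bed (4 mm, 0.04 rad); both catches sprung in (below 0.025 rad); trays at rest (((z of tray_a in the frame of tray_c between 0.016 and 0.024 m and x of tray_a in the frame of tray_c between -0.006 and 0.006 m and y of tray_a in the frame of tray_c between -0.006 and 0.006 m and angle between the z axis of each of tray_a, tray_b and the z axis of tray_c, either way round below 0.05 rad and z of tray_b in the frame of tray_c between 0.036 and 0.044 m and x of tray_b in the frame of tray_c between -0.006 and 0.006 m and y of tray_b in the frame of tray_c between -0.006 and 0.006 m) or (z of tray_b in the frame of tray_c between 0.016 and 0.024 m and x of tray_b in the frame of tray_c between -0.006 and 0.006 m and y of tray_b in the frame of tray_c between -0.006 and 0.006 m and angle between the z axis of each of tray_b, tray_a and the z axis of tray_c, either way round below 0.05 rad and z of tray_a in the frame of tray_c between 0.036 and 0.044 m and x of tray_a in the frame of tray_c between -0.006 and 0.006 m and y of tray_a in the frame of tray_c between -0.006 and 0.006 m)) and z of tray_c in the frame of magazine_bed between -0.004 and 0.004 m and angle between the z axis of tray_c and the z axis of magazine_bed, either way round below 0.04 rad and value of joint each of catch_left, catch_right below 0.025 rad and linear speed of each of tray_a, tray_b, tray_c below 0.01 m/s); the robot touches nothing.
It fails at once if a bystander (bowl, label roll, burger press, bottle or sharpening steel) is shifted by more than 40 mm (distance of any of bowl, label_roll, burger_press, sanitiser, knife_steel from where it was at the start of the episode above 0.04 m).
It also fails if it takes over 69 s, if anything falls off the work surface, if the arm or the gripper's body presses on something with over 40 N, if the wrist force passes 120 N, or if a joint passes its speed limit or range.

## Working session

There is one attempt and no reset: what is moved stays moved. The work goes in short steps, Python scripts to look and compute and a shell command to move; the robot and the scene stay as the last step left them, time stands still between calls to the robot, and variables do not carry over. Pictures are saved under pics/ and viewed, at most 10 in all, crops included, and the job is handed in when it is done.

```bash
ls; mkdir -p pics
python3 - <<'E'
from plant import r
import cv2,numpy as np
a=r.read_camera("scene");b=r.read_camera("top")
cv2.imwrite("pics/1.png",np.hstack([a["img"],b["img"]])[:,:])
im=np.hstack([a["img"],b["img"]])
cv2.imwrite("pics/scene.png",a["img"]);cv2.imwrite("pics/top.png",b["img"])
for c in (a,b): print({k:np.round(v,4).tolist() for k,v in c.items() if k!="img"})
print(r.observe())
E
```

```text
nudge.py
pics
plant.py
{'fx': 381.2247, 'fy': 381.2247, 'cx': 249.1777, 'cy': 187.2805, 'distortion': [-0.0583, 0.0, 0.0, 0.0, 0.0], 'R': [[-0.3973, 0.9174, -0.0233], [0.5949, 0.2381, -0.7677], [-0.6988, -0.3189, -0.6403]], 't': [0.2094, -0.2058, 1.6151]}
{'fx': 370.0421, 'fy': 370.0421, 'cx': 251.0868, 'cy': 181.8354, 'distortion': [-0.1235, 0.0, 0.0, 0.0, 0.0], 'R': [[0.0084, -0.9999, 0.0074], [-0.9845, -0.0095, -0.175], [0.175, -0.0059, -0.9845]], 't': [-0.007, 0.5371, 0.9865]}
{'time_s': 0.1, 'joint_positions': array([-1.37059299e+00,  1.24430757e-01,  1.65153422e+00,  1.24783809e-05,
        1.36753591e+00, -8.26288462e-02]), 'joint_velocities': array([-0.00065299, -0.00227108, -0.003532  , -0.00246934,  0.00166025,
       -0.00217566]), 'effort': array([ 6.55162185e-04, -4.18880439e+01, -3.61097288e+01,  7.77404965e-02,
        4.61918372e-02, -6.40893495e-05]), 'tool_pos': array([ 0.18123923, -0.62360579,  0.2135178 ]), 'tcp_rot': array([-9.52829902e-04,  9.90017125e-01,  1.40943895e-01, -4.99587466e-05]), 'force': array([ 0.16578458, -0.3715329 ,  0.39196169]), 'wrist_torque': array([ 0.00684799,  0.00169238, -0.01802774]), 'finger_force': 0.0, 'width': 1.002294832871647}
```
View pics/scene.png

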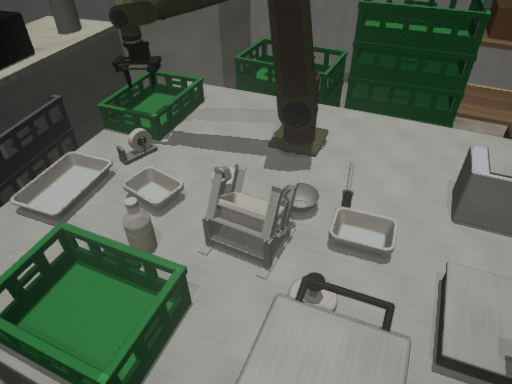

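View pics/top.png

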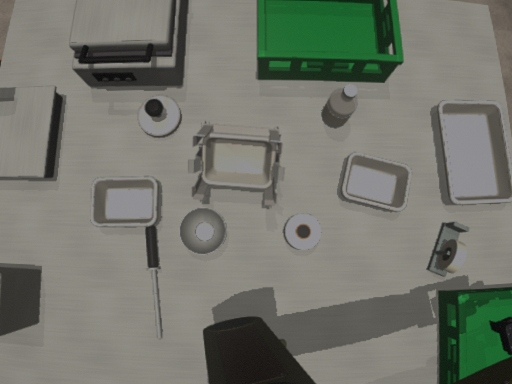

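Scene view: robot at the back, magazine in the middle (~250,215), loose trays at (153,188) and (363,232). Top view: loose trays at (125,202) and (376,182), magazine (238,165), bowl (203,230), roll (303,232), press (158,115), bottle (340,105), steel at (153,250–335).

Create h.py:
```python
import cv2,numpy as np
from scipy.spatial.transform import Rotation as Ro
def ray(c,uv):
    K=np.array([[c["fx"],0,c["cx"]],[0,c["fy"],c["cy"]],[0,0,1]])
    p=cv2.undistortPoints(np.array(uv,float).reshape(-1,1,2),K,np.array(c["distortion"],float)).reshape(-1,2)
    R=np.array(c["R"]);t=np.array(c["t"])
    return -R.T@t, np.c_[p,np.ones(len(p))]@R
def onplane(c,uv,z):
    o,d=ray(c,uv); return o+d*((z-o[2])/d[:,2])[:,None]
def proj(c,X):
    K=np.array([[c["fx"],0,c["cx"]],[0,c["fy"],c["cy"]],[0,0,1]])
    return cv2.projectPoints(np.array(X,float).reshape(-1,3),cv2.Rodrigues(np.array(c["R"]))[0],np.array(c["t"],float),K,np.array(c["distortion"],float))[0].reshape(-1,2)
```

Run:
```python
from plant import r
from h import *
c=r.read_camera("top"); im=c["img"]
hsv=cv2.cvtColor(im,cv2.COLOR_BGR2HSV)
for v in (202,): print(im[202,80:175].mean(1).astype(int).tolist()); print(im[182,330:420].mean(1).astype(int).tolist())
A=cv2.resize(im[165:240,80:170],None,fx=4,fy=4); B=cv2.resize(im[145:220,333:423],None,fx=4,fy=4); C=cv2.resize(im[115:215,185:295],None,fx=4,fy=4)
out=np.zeros((700,720,3),np.uint8);out[:300,:360]=A;out[:300,360:]=B;out[300:,:440]=C
cv2.imwrite("pics/crop.png",out[:,:]);cv2.imwrite("pics/crop.png",cv2.resize(out,(617,600)))
```

```text
[136, 136, 136, 136, 137, 136, 136, 135, 135, 135, 133, 137, 145, 128, 96, 82, 81, 85, 82, 82, 83, 83, 85, 86, 92, 111, 135, 143, 146, 146, 145, 145, 146, 144, 145, 144, 146, 146, 145, 145, 146, 145, 146, 144, 145, 145, 146, 146, 145, 146, 145, 146, 145, 145, 145, 145, 146, 145, 145, 146, 145, 145, 145, 146, 146, 146, 145, 146, 146, 145, 146, 142, 123, 123, 144, 144, 120, 80, 76, 84, 83, 85, 119, 135, 137, 136, 136, 136, 136, 135, 136, 135, 135, 135, 135]
[136, 137, 138, 136, 136, 136, 136, 138, 134, 95, 91, 88, 73, 103, 126, 143, 134, 97, 124, 145, 148, 147, 146, 145, 146, 146, 146, 145, 146, 146, 146, 146, 145, 145, 144, 146, 146, 146, 146, 145, 146, 145, 146, 145, 146, 146, 146, 145, 147, 145, 145, 145, 146, 145, 147, 145, 145, 145, 145, 145, 146, 146, 145, 145, 142, 127, 98, 82, 82, 81, 81, 82, 82, 81, 82, 74, 83, 120, 144, 140, 129, 135, 137, 135, 135, 135, 136, 136, 134, 135]
```

View pics/crop.png

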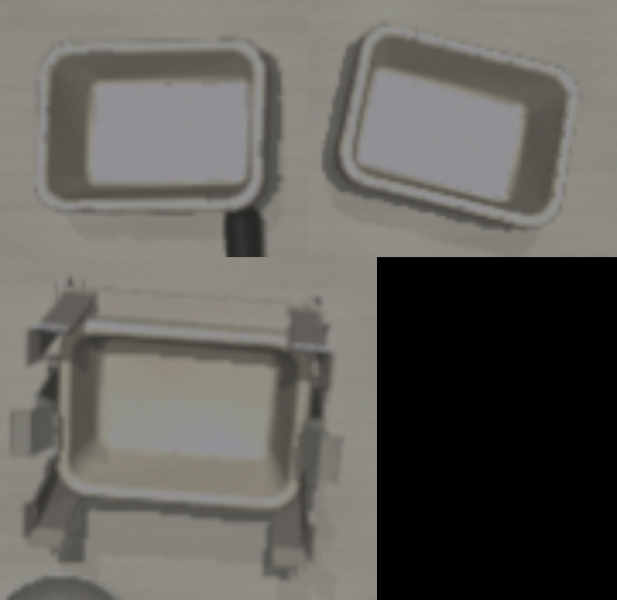

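The crop shows both loose trays with bright floors and a dark inner wall inside the bright rim; tray_c's mouth shows in the magazine (crop, around (180,410)). Next I'll fit the inner mouths.

```bash
cat > m.py <<'E'
from plant import r
from h import *
c=r.read_camera("top"); S=4
g=cv2.resize(c["img"].mean(2).astype(np.float32),None,fx=S,fy=S,interpolation=cv2.INTER_CUBIC)
def wall(x0,y0,x1,y1,cx,cy,thr):
    m=np.zeros(g.shape,np.uint8); sl=np.s_[y0*S:y1*S,x0*S:x1*S]
    m[sl]=g[sl]<thr
    n,l,st,_=cv2.connectedComponentsWithStats(m)
    best=None
    for i in range(1,n):
        cs,_=cv2.findContours((l==i).astype(np.uint8),cv2.RETR_EXTERNAL,cv2.CHAIN_APPROX_NONE)
        k=max(cs,key=cv2.contourArea)
        if cv2.pointPolygonTest(k,(cx*S,cy*S),False)>0:
            a=cv2.contourArea(k)
            if best is None or a<best[0]: best=(a,k)
    return (best[1].reshape(-1,2)+.5)/S-.5
def rect(p):
    (a,b),(w,h),t=cv2.minAreaRect(p.astype(np.float32)*1000)
    if w>h: w,h,t=h,w,t+90     # w: tray x, t: dir of w
    t=(t+90)%180-90
    return a/1000,b/1000,w,h,t
if __name__=="__main__":
    for nm,box,ct in (("L",(80,165,170,240),(125,200)),("R",(333,145,423,220),(376,180))):
        for thr in (126,131):
            try: p=onplane(c,wall(*box,*ct,thr),.06)[:,:2]; print(nm,thr,np.round(rect(p),3))
            except Exception as e: print(nm,thr,e)
    for thr in (115,122,128):
      try:
        uv=wall(185,115,295,215,238,160,thr); o,d=ray(c,uv); yaw=0; 
        P=np.array([.6,.05,.132])
        for it in range(20):
            B=Ro.from_euler("ZY",[yaw,-np.pi/6]).as_matrix(); n=B[:,2]
            X=o+d*((n@(P-o))/(d@n))[:,None]
            q=(X-P)@B; a,b,w,h,t=rect(q[:,:2]); 
            yaw+=np.radians(t)*.7; C=P+B[:,:2]@[a,b]; 
            # slide along ray so C has z=.132
            v=C-o; P=o+v*((.132-o[2])/v[2])
        print("mag",thr,np.round(P,4),w,h,np.degrees(yaw),t, "bed",P-.06*n)
      except Exception as e: print("mag",thr,e)
    for nm,uv,z in (("bottlecap",(350,90),.19),("bottlebase",(336,117),.0),("bowl",(203,230),.055),("roll",(303,231),.055),("knob",(154,107),.098)): print(nm,onplane(c,[uv],z).round(3))
E
python3 m.py
```

```text
L 126 [  0.478   0.353 124.73  173.908   1.501]
L 131 [  0.478   0.353 126.093 175.064   1.892]
R 126 [  0.542  -0.357 124.742 174.17  -13.632]
R 131 [  0.542  -0.357 125.577 175.339 -13.772]
mag 115 [0.5582 0.0387 0.132 ] 216.44837951660156 227.99778747558594 -3.9639411926269537 0.0 bed [0.5880957  0.03657758 0.08003848]
mag 122 [0.5625 0.0384 0.132 ] 227.28472900390625 250.7891387939453 -3.9178573608398444 0.0 bed [0.59240643 0.03630097 0.08003848]
mag 128 [0.5602 0.0383 0.132 ] 232.77590942382812 252.7089080810547 -4.37605743408203 0.0 bed [0.59006528 0.03597438 0.08003848]
bottlecap [[ 0.753 -0.253  0.19 ]]
bottlebase [[ 0.749 -0.26   0.   ]]
bowl [[0.401 0.128 0.055]]
roll [[ 0.401 -0.145  0.055]]
knob [[0.737 0.271 0.098]]
```

```bash
cat >> h.py <<'E'
from scipy.linalg import logm,expm
def T(R,p):
    M=np.eye(4);M[:3,:3]=R;M[:3,3]=p;return M
def now(r):
    s=r.observe();q=s["tcp_rot"];return T(Ro.from_quat([q[1],q[2],q[3],q[0]]).as_matrix(),s["tool_pos"])
def step(A,B,N=None):
    "the same row N times takes A to B (screw motion)"
    D=np.linalg.inv(A)@B; L=logm(D).real
    w=np.linalg.norm(Ro.from_matrix(D[:3,:3]).as_rotvec())
    if N is None: N=int(np.ceil(max(w/.145,np.linalg.norm(L[:3,3])/.048,1)))
    E=expm(L/N); rv=Ro.from_matrix(E[:3,:3]).as_rotvec()
    mid=[(A@expm(L*f))[:3,3].round(3).tolist() for f in (.25,.5,.75)]
    print(N,"x",*np.r_[rv,E[:3,3]].round(4),"| via",mid)
def down(yaw): # tool straight down, tool y = (cos,sin) of yaw
    x=np.array([-np.sin(yaw),np.cos(yaw),0]);y=np.array([np.cos(yaw),np.sin(yaw),0]);return np.c_[x,y,[0,0,-1]]
def bedR(yaw): return Ro.from_euler("ZY",[yaw,-np.pi/6]).as_matrix()
def tilt(yaw):
    B=bedR(yaw);return np.c_[B[:,1],B[:,0],-B[:,2]]
E
python3 - <<'E'
from plant import r
from h import *
A=now(r);b=np.array([.588,.037,.08]);y=np.radians(-4);B=bedR(y)
step(A,T(tilt(y),b+B[:,2]*.33))
E
```

```text
17 x -0.0269 0.0187 -0.0699 0.0426 -0.0142 -0.0105 | via [[0.322, -0.497, 0.26], [0.415, -0.332, 0.307], [0.449, -0.144, 0.344]]
```

```bash
W='-0.0269 0.0187 -0.0699 0.0426 -0.0142 -0.0105 1'
python3 nudge.py '-0.0269 0.0187 -0.0699 0.0426 -0.0142 -0.0105 1;-0.0269 0.0187 -0.0699 0.0426 -0.0142 -0.0105 1;-0.0269 0.0187 -0.0699 0.0426 -0.0142 -0.0105 1;-0.0269 0.0187 -0.0699 0.0426 -0.0142 -0.0105 1;-0.0269 0.0187 -0.0699 0.0426 -0.0142 -0.0105 1;-0.0269 0.0187 -0.0699 0.0426 -0.0142 -0.0105 1'
python3 nudge.py '-0.0269 0.0187 -0.0699 0.0426 -0.0142 -0.0105 1;-0.0269 0.0187 -0.0699 0.0426 -0.0142 -0.0105 1;-0.0269 0.0187 -0.0699 0.0426 -0.0142 -0.0105 1;-0.0269 0.0187 -0.0699 0.0426 -0.0142 -0.0105 1;-0.0269 0.0187 -0.0699 0.0426 -0.0142 -0.0105 1;-0.0269 0.0187 -0.0699 0.0426 -0.0142 -0.0105 1'
python3 nudge.py '-0.0269 0.0187 -0.0699 0.0426 -0.0142 -0.0105 1;-0.0269 0.0187 -0.0699 0.0426 -0.0142 -0.0105 1;-0.0269 0.0187 -0.0699 0.0426 -0.0142 -0.0105 1;-0.0269 0.0187 -0.0699 0.0426 -0.0142 -0.0105 1;-0.0269 0.0187 -0.0699 0.0426 -0.0142 -0.0105 1;0 0 0 0 0 0 1;0 0 0 0 0 0 1'
python3 - <<'E'
from plant import r
from h import *
c=r.read_camera("wrist");cv2.imwrite("pics/w1.png",c["img"])
import pickle;pickle.dump(c,open("w1.pkl","wb"));A=now(r);print(A.round(3));print("cam in tool",(np.linalg.inv(A)@np.r_[-c["R"].T@c["t"],1]).round(3),(c["R"]@A[:3,:3]).round(2),c["fx"],c["cx"],c["cy"])
E
```

```text
time_s: 0.8
tool_pos: [0.3681, -0.4318, 0.281]
tcp_rot: [0.072, 0.934, 0.344, 0.067]
force: [1.2, 0.6, -0.7]
width: 0.997
finger_force: 0.0
time_s: 1.4
tool_pos: [0.4478, -0.176, 0.3399]
tcp_rot: [0.139, 0.828, 0.528, 0.13]
force: [0.6, 0.2, 0.4]
width: 1.0
finger_force: 0.0
time_s: 2.1
tool_pos: [0.4235, 0.0499, 0.3667]
tcp_rot: [0.19, 0.705, 0.66, 0.177]
force: [-0.4, 0.4, 0.3]
width: 1.002
finger_force: 0.0
[[ 0.07   0.864  0.499  0.424]
 [ 0.998 -0.06  -0.036  0.049]
 [-0.001  0.5   -0.866  0.366]
 [ 0.     0.     0.     1.   ]]
cam in tool [ 0.067 -0.002 -0.171  1.   ] [[ 0.    1.   -0.  ]
 [-0.97  0.   -0.23]
 [-0.23  0.    0.97]] 264.7081632281515 254.5654495183212 187.81815037826308
```

View pics/w1.png

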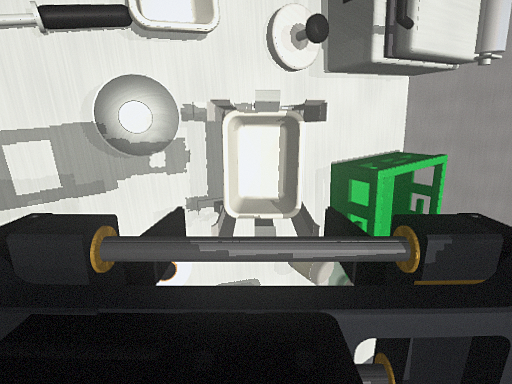

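Wrist view: tray_c sits square in the magazine, rim from about (223,108) to (301,217); the four guide corners and the left catch (266,98) are visible. I'll enlarge it to pick edges.

Run:
```python
import pickle
from h import *
c=pickle.load(open("w1.pkl","rb"));im=c["img"]
cv2.imwrite("pics/w1c.png",cv2.resize(im[85:235,170:345],None,fx=4,fy=4,interpolation=cv2.INTER_CUBIC))
g=im.mean(2).astype(int)
for v in (140,160,180): print(v,g[v,215:310].tolist())
for u in (240,262,285): print(u,g[100:225,u].tolist())
```

```text
140 [146, 141, 143, 142, 144, 145, 131, 148, 246, 243, 243, 244, 235, 208, 210, 215, 211, 216, 216, 217, 220, 218, 231, 236, 239, 243, 243, 242, 242, 244, 243, 243, 244, 244, 243, 242, 242, 240, 242, 243, 243, 242, 241, 241, 242, 243, 241, 240, 241, 241, 241, 241, 241, 240, 242, 239, 244, 241, 240, 239, 239, 239, 241, 248, 158, 164, 165, 165, 168, 165, 148, 130, 108, 109, 104, 104, 110, 109, 109, 107, 105, 108, 105, 117, 196, 244, 242, 243, 241, 243, 233, 233, 235, 230, 234]
160 [140, 145, 141, 143, 144, 148, 142, 124, 207, 244, 244, 247, 243, 219, 212, 212, 216, 214, 214, 219, 217, 219, 202, 241, 243, 244, 244, 243, 243, 244, 245, 245, 242, 244, 243, 244, 243, 243, 244, 244, 242, 241, 242, 244, 243, 242, 243, 241, 240, 240, 241, 241, 239, 240, 239, 239, 239, 237, 239, 239, 238, 239, 241, 247, 164, 167, 169, 168, 164, 147, 139, 118, 106, 111, 107, 110, 107, 108, 106, 108, 109, 108, 107, 168, 235, 243, 243, 244, 237, 237, 229, 234, 231, 233, 231]
180 [141, 145, 144, 142, 141, 144, 140, 138, 155, 236, 243, 245, 246, 233, 213, 217, 215, 217, 213, 216, 213, 214, 209, 237, 243, 243, 244, 
[... 1521 characters left out ...]
48, 147, 145, 145, 173, 227, 237, 241, 245, 169, 88, 88, 89, 93, 89, 86]
285 [232, 229, 231, 234, 238, 198, 132, 234, 239, 157, 185, 239, 248, 245, 239, 183, 99, 97, 108, 108, 113, 103, 108, 106, 106, 104, 116, 126, 135, 143, 143, 146, 146, 152, 147, 149, 149, 147, 148, 152, 148, 146, 144, 146, 144, 144, 145, 146, 144, 143, 147, 141, 141, 141, 141, 141, 142, 138, 137, 138, 139, 139, 137, 137, 134, 137, 140, 136, 134, 137, 135, 134, 132, 132, 129, 127, 127, 127, 132, 127, 126, 124, 124, 121, 120, 124, 118, 117, 116, 116, 114, 114, 109, 114, 113, 115, 109, 116, 112, 120, 117, 117, 115, 118, 114, 121, 117, 117, 117, 118, 122, 121, 112, 138, 161, 170, 162, 147, 174, 232, 236, 234, 231, 232, 232]
```

View pics/w1c.png

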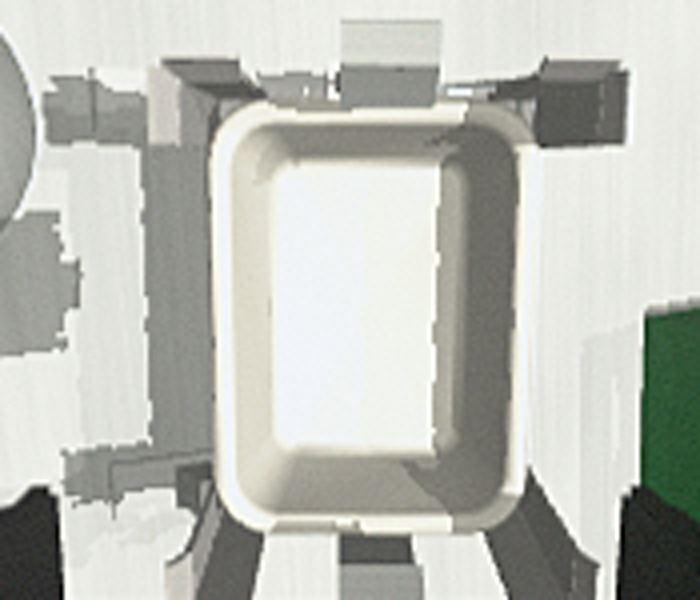

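The enlargement shows tray_c's inner mouth edges: left u≈228, right u≈298, top v≈115, bottom v≈213 (catch at top and bottom middles). I'll fit the bed from these, and compute the grasp of tray R.

Run:
```python
import pickle
from h import *
from plant import r
c=pickle.load(open("w1.pkl","rb"))
l=lambda v:227.5+.025*(v-140); q=lambda v:298.7-.025*(v-140)
t,b=115.3,213.2
uv=[(l(t),t),(q(t),t),(q(b),b),(l(b),b)]
o,d=ray(c,uv);yaw=0;P=np.array([.55,.04,.132])
for i in range(30):
    B=bedR(yaw);n=B[:,2];X=o+d*((n@(P-o))/(d@n))[:,None];Q=(X-P)@B
    e=(Q[1]-Q[0]+Q[2]-Q[3])/2; yaw+=np.arctan2(e[1],e[0])
    C=X.mean(0);v=C-o;P=o+v*((.132-o[2])/v[2])
print((Q*1000).round(1),P.round(4),"yaw",np.degrees(yaw),"tray_c origin",(P-.06*n).round(4))
A=now(r);yr=np.radians(-13.7)
g=np.array([.542,-.357])+.065*np.array([np.cos(yr),np.sin(yr)])
A1=T(down(yr),[*g,.15]);step(A,A1);print(A1[:3,3])
```

```text
[[-60.1  84.6  -0. ]
 [ 58.8  84.7  -0. ]
 [ 61.1 -84.7   0. ]
 [-59.8 -84.6   0. ]] [0.5741 0.0345 0.132 ] yaw -3.8530576850136313 tray_c origin [0.604  0.0325 0.08  ]
11 x 0.0475 -0.0039 0.015 -0.0358 0.0157 0.0251 | via [[0.486, -0.055, 0.325], [0.537, -0.16, 0.274], [0.577, -0.266, 0.215]]
[ 0.60515069 -0.37239448  0.15      ]
```

```bash
python3 nudge.py '0.0475 -0.0039 0.015 -0.0358 0.0157 0.0251 1;0.0475 -0.0039 0.015 -0.0358 0.0157 0.0251 1;0.0475 -0.0039 0.015 -0.0358 0.0157 0.0251 1;0.0475 -0.0039 0.015 -0.0358 0.0157 0.0251 1;0.0475 -0.0039 0.015 -0.0358 0.0157 0.0251 1;0.0475 -0.0039 0.015 -0.0358 0.0157 0.0251 1'
python3 nudge.py '0.0475 -0.0039 0.015 -0.0358 0.0157 0.0251 1;0.0475 -0.0039 0.015 -0.0358 0.0157 0.0251 1;0.0475 -0.0039 0.015 -0.0358 0.0157 0.0251 1;0.0475 -0.0039 0.015 -0.0358 0.0157 0.0251 1;0.0475 -0.0039 0.015 -0.0358 0.0157 0.0251 1;0 0 0 0 0 0 1;0 0 0 0 0 0 1;0 0 0 0 0 0 1'
python3 - <<'E'
from h import *
from plant import r
A=now(r);yr=np.radians(-13.7)
g=np.array([.542,-.357])+.064*np.array([np.cos(yr),np.sin(yr)])
step(A,T(down(yr),[*g,.046]))
c=r.read_camera("wrist");cv2.imwrite("pics/w2.png",c["img"])
E
```

```text
time_s: 2.75
tool_pos: [0.545, -0.1852, 0.2628]
tcp_rot: [0.086, 0.76, 0.64, 0.08]
force: [0.3, 0.2, 0.5]
width: 1.0
finger_force: 0.0
time_s: 3.55
tool_pos: [0.6039, -0.374, 0.1509]
tcp_rot: [0.0, 0.787, 0.617, 0.001]
force: [-0.3, 0.3, 0.5]
width: 0.998
finger_force: 0.0
3 x 0.0005 -0.0002 -0.0008 0.0006 -0.0001 0.035 | via [[0.604, -0.374, 0.125], [0.604, -0.373, 0.098], [0.604, -0.373, 0.072]]
```

View pics/w2.png

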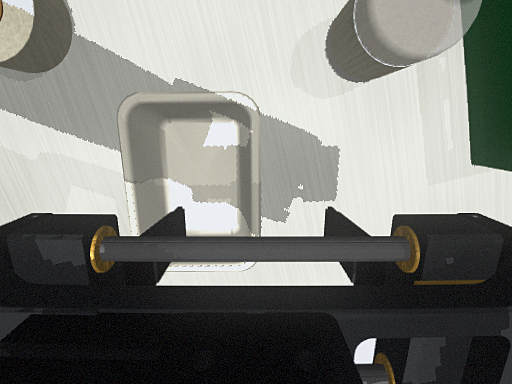

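The wrist view shows tray R's far edge (u≈255) centred between the fingers and running square to them. Go down and grip.

```bash
python3 nudge.py '0 0 0 0.0006 0 0.035 1;0 0 0 0.0006 0 0.035 1;0 0 0 0.0006 0 0.035 1;0 0 0 0 0 0 1;0 0 0 0 0 0 0.3;0 0 0 0 0 0 0;0 0 0 0 0 0 0;0 0 0 0 0 0 0'
python3 nudge.py '0 0 0 0 0 0 0;0 0 0 0 0 0 0;0 0 0 0 0 -0.015 0;0 0 0 0 0 -0.025 0;0 0 0 0 0 0 0'
python3 - <<'E'
from h import *
from plant import r
A=now(r);print(A[:3,3])
y=np.radians(-3.85);B=bedR(y);c=np.array([.604,.0325,.08])
up=A.copy();up[2,3]=.30;step(A,up)
# tray in place, origin 100mm up axis above
G=c+B@[.065,0,.046+.12]
step(up,T(tilt(y),G));print(G)
E
```

```text
time_s: 4.4
tool_pos: [0.6063, -0.3715, 0.0474]
tcp_rot: [0.002, 0.786, 0.618, 0.001]
force: [-0.1, 0.6, 0.1]
width: 0.717
finger_force: 0.0
time_s: 4.9
tool_pos: [0.6077, -0.3726, 0.0904]
tcp_rot: [0.004, 0.786, 0.618, 0.001]
force: [-0.1, -0.6, 0.4]
width: 0.3
finger_force: 0.0
[ 0.60768776 -0.37259174  0.09036518]
5 x 0.0 -0.0 -0.0 -0.0001 0.0003 -0.0419 | via [[0.608, -0.373, 0.143], [0.608, -0.373, 0.195], [0.608, -0.373, 0.248]]
9 x -0.0572 0.0053 -0.0186 0.044 -0.0117 0.0025 | via [[0.605, -0.27, 0.293], [0.598, -0.168, 0.284], [0.589, -0.067, 0.272]]
[0.57735193 0.03429332 0.25626022]
```

Fingers hadn't closed yet; go back down and wait for them.

```bash
python3 nudge.py '0 0 0 0 -0.002 0.022 0.4;0 0 0 0 0 0.022 0.4;0 0 0 0 0 0 0;0 0 0 0 0 0 0;0 0 0 0 0 0 0;0 0 0 0 0 0 0;0 0 0 0 0 0 0'
python3 nudge.py '0 0 0 0 0 -0.015 0;0 0 0 0 0 -0.04 0;0 0 0 0 0 -0.04 0;0 0 0 0 0 -0.04 0;0 0 0 0 0 -0.04 0;0 0 0 0 0 -0.04 0;0 0 0 0 0 -0.04 0;0 0 0 0 0 0 0'
python3 - <<'E'
from h import *
from plant import r
A=now(r);print(A.round(3))
y=np.radians(-3.85);B=bedR(y);c=np.array([.604,.0325,.08])
G=c+B@[.065,0,.046+.15]
step(A,T(tilt(y),G));print(G)
a=r.read_camera("scene");cv2.imwrite("pics/s2.png",a["img"]);cv2.imwrite("pics/s2c.png",cv2.resize(a["img"][20:320,50:450],None,fx=2,fy=2))
E
```

```text
time_s: 5.6
tool_pos: [0.6041, -0.3709, 0.0426]
tcp_rot: [0.001, 0.786, 0.618, 0.001]
force: [1.1, -0.2, 2.6]
width: 0.138
finger_force: 29.1
time_s: 6.4
tool_pos: [0.6053, -0.3719, 0.3062]
tcp_rot: [0.007, 0.786, 0.618, 0.002]
force: [1.0, -0.1, -0.9]
width: 0.139
finger_force: 29.5
[[ 0.237  0.972  0.012  0.605]
 [ 0.972 -0.237 -0.008 -0.372]
 [-0.005  0.014 -1.     0.306]
 [ 0.     0.     0.     1.   ]]
9 x -0.0566 0.0056 -0.0185 0.0439 -0.0125 -0.0001 | via [[0.6, -0.269, 0.305], [0.591, -0.167, 0.301], [0.578, -0.066, 0.293]]
[0.56238578 0.03530049 0.28224098]
```

View pics/s2c.png

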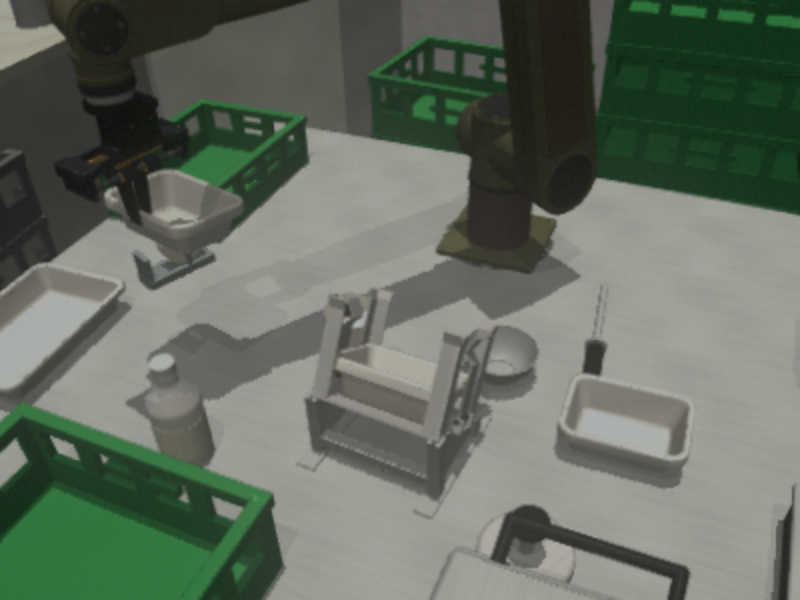

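Tray R hangs level in the gripper at about (175,215) in the crop; the magazine and other things are unmoved. Carry it over the magazine.

```bash
python3 nudge.py '0 0 0 0 0 -0.03 0;-0.0566 0.0056 -0.0185 0.0439 -0.0125 0 0;-0.0566 0.0056 -0.0185 0.0439 -0.0125 0 0;-0.0566 0.0056 -0.0185 0.0439 -0.0125 0 0;-0.0566 0.0056 -0.0185 0.0439 -0.0125 0 0;-0.0566 0.0056 -0.0185 0.0439 -0.0125 0 0;-0.0566 0.0056 -0.0185 0.0439 -0.0125 0 0;-0.0566 0.0056 -0.0185 0.0439 -0.0125 0 0'
python3 nudge.py '-0.0566 0.0056 -0.0185 0.0439 -0.0125 0 0;-0.0566 0.0056 -0.0185 0.0439 -0.0125 0 0;0 0 0 0 0 0 0;0 0 0 0 0 0 0;0 0 0 0 0 0 0'
python3 - <<'E'
from h import *
from plant import r
import pickle
A=now(r);print(A.round(3))
y=np.radians(-3.85);B=bedR(y);c=np.array([.604,.0325,.08])
print("TCP in bed(tray_c)",(B.T@(A[:3,3]-c)).round(4)); 
G=c+B@[.0649,0.001,.0435+.10]
step(A,T(tilt(y),G))
a=r.read_camera("wrist");cv2.imwrite("pics/w3.png",a["img"]);pickle.dump(a,open("w3.pkl","wb"))
E
```

```text
time_s: 7.25
tool_pos: [0.573, -0.0509, 0.3119]
tcp_rot: [0.142, 0.73, 0.655, 0.137]
force: [0.1, 0.4, -1.4]
width: 0.137
finger_force: 29.6
time_s: 7.75
tool_pos: [0.5602, 0.0363, 0.3043]
tcp_rot: [0.182, 0.708, 0.66, 0.175]
force: [0.1, 0.3, -1.7]
width: 0.139
finger_force: 29.7
[[ 0.068  0.871  0.487  0.56 ]
 [ 0.998 -0.063 -0.027  0.036]
 [ 0.007  0.488 -0.873  0.304]
 [ 0.     0.     0.     1.   ]]
TCP in bed(tray_c) [0.0741 0.0008 0.2162]
2 x -0.0069 -0.0028 -0.002 -0.0001 -0.0042 0.0364 | via [[0.567, 0.036, 0.287], [0.574, 0.035, 0.27], [0.581, 0.035, 0.254]]
```

View pics/w3.png

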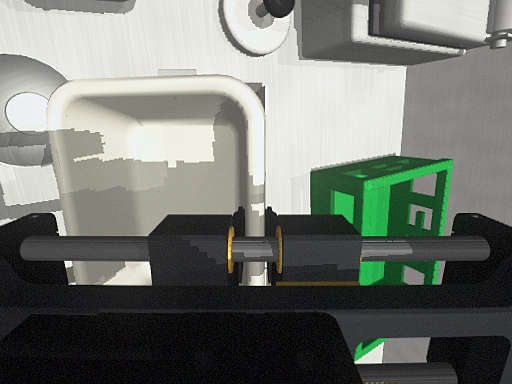

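Wrist view: tray held, its left rim at u≈55, right rim at u≈255 next to the fingers. Checking droop against the predicted rim.

Run:
```python
from h import *
import pickle
from plant import r
c=pickle.load(open("w3.pkl","rb"));A=now(r)
for dr in (0,.03,.06):
    # droop about tool x through grip; tray frame in tool: x=tool y, y=tool x, z=-tool z
    R=Ro.from_rotvec([-dr,0,0]).as_matrix()
    def pt(x,y,z): return A[:3,:3]@(R@np.array([y,x-.0634,-(z-.0435)]))+A[:3,3]
    for nm,x,y in (("Lout",-.07,0.03),("Lin",-.06,.03),("Rin",.06,.05),("Rout",.07,.05),("top out",0,.0938),("top in",0,.0838)): print(dr,nm,proj(c,[pt(x,y,.06)]).round(1)[0],end=" ")
    print()
g=c["img"].mean(2).astype(int)
for v in (180,150,170): print(v,g[v,40:80].tolist(),g[v,230:275].tolist())
print(g[65:110,150].tolist())
```

```text
0 Lout [ 38.4 186.3] 0 Lin [ 54.3 186.3] 0 Rin [251.9 152.8] 0 Rout [269.2 152.8] 0 top out [142.   72.6] 0 top in [143.6  91.8] 
0.03 Lout [ 42.7 184.8] 0.03 Lin [ 57.9 184.9] 0.03 Rin [251.1 152.7] 0.03 Rout [268.3 152.8] 0.03 top out [142.5  73.3] 0.03 top in [144.1  92.2] 
0.06 Lout [ 47.1 183.4] 0.06 Lin [ 61.6 183.6] 0.06 Rin [250.3 152.7] 0.06 Rout [267.5 152.8] 0.06 top out [143.2  73.9] 0.06 top in [144.8  92.6] 
180 [222, 218, 212, 219, 219, 221, 222, 221, 218, 217, 216, 220, 217, 223, 220, 230, 141, 156, 164, 169, 174, 179, 181, 188, 183, 180, 173, 170, 164, 159, 159, 150, 148, 146, 149, 148, 144, 151, 147, 151] [158, 159, 155, 158, 149, 142, 139, 124, 117, 102, 98, 98, 96, 98, 100, 93, 101, 114, 136, 152, 158, 161, 153, 246, 242, 240, 242, 242, 243, 243, 243, 242, 246, 242, 181, 174, 238, 233, 229, 229, 230, 229, 230, 227, 230]
150 [155, 158, 160, 161, 110, 112, 117, 120, 119, 116, 123, 146, 162, 170, 171, 177, 165, 185, 191, 185, 176, 176, 172, 164, 161, 154, 148, 148, 150, 147, 146, 147, 147, 146, 147, 151, 145, 147, 147, 146] [157, 156, 157, 157, 147, 138, 128, 122, 107, 99, 100, 100, 103, 95, 101, 96, 121, 151, 186, 221, 228, 230, 238, 236, 241, 242, 239, 243, 243, 244, 243, 242, 244, 239, 175, 191, 238, 236, 232, 231, 236, 233, 234, 233, 234]
170 [219, 218, 222, 221, 222, 219, 218, 216, 218, 221, 220, 223, 229, 193, 128, 154, 165, 170, 174, 180, 171, 192, 185, 183, 178, 169, 164, 162, 161, 153, 144, 149, 146, 152, 145, 148, 151, 146, 148, 149] [156, 153, 161, 162, 152, 144, 132, 124, 113, 108, 94, 100, 102, 99, 94, 96, 105, 113, 179, 214, 221, 230, 235, 238, 240, 240, 243, 242, 242, 244, 242, 242, 243, 240, 177, 196, 237, 234, 228, 231, 229, 234, 230, 228, 233]
[231, 227, 227, 230, 227, 226, 225, 226, 223, 226, 230, 189, 179, 191, 216, 235, 238, 234, 238, 235, 239, 236, 233, 230, 230, 224, 212, 185, 168, 155, 141, 122, 123, 126, 123, 123, 125, 130, 124, 124, 128, 127, 125, 128, 125]
```

Run:
```python
from h import *
import pickle
from plant import r
c=pickle.load(open("w3.pkl","rb"));A=now(r)
for dr in (.1,.12):
    R=Ro.from_rotvec([-dr,0,0]).as_matrix()
    def pt(x,y,z): return A[:3,:3]@(R@np.array([y,x-.0634,-(z-.0435)]))+A[:3,3]
    for nm,x,y in (("Lout",-.07,0.033),("Lout2",-.07,.05),("Rout",.07,.05),("top out",0,.0938)): print(dr,nm,proj(c,[pt(x,y,.06)]).round(1)[0],end=" ")
    print()
dr=.11;y=np.radians(-3.85);B=bedR(y);k=np.array([.604,.0325,.08])
Rt=tilt(y)@Ro.from_rotvec([dr,0,0]).as_matrix()
for h in (.11,.085): step(A,T(Rt,k+B@[.0634+.0015,.0012,.0435+h]))
```

```text
0.1 Lout [ 52.1 177.1] 0.1 Lout2 [ 47.5 151. ] 0.1 Rout [266.3 152.9] 0.1 top out [144.3  74.7] 
0.12 Lout [ 55.  176.3] 0.12 Lout2 [ 50.5 150.6] 0.12 Rout [265.7 152.9] 0.12 top out [144.9  75.1] 
2 x 0.0484 -0.0027 -0.0023 0.0003 -0.0037 0.0316 | via [[0.567, 0.036, 0.29], [0.573, 0.035, 0.275], [0.578, 0.035, 0.26]]
2 x 0.0484 -0.0027 -0.0023 0.0002 -0.0032 0.0441 | via [[0.57, 0.035, 0.285], [0.579, 0.035, 0.265], [0.588, 0.035, 0.244]]
```

```bash
python3 nudge.py '0.051 -0.0027 -0.0023 0.0003 -0.0037 0.0316 0;0.051 -0.0027 -0.0023 0.0003 -0.0037 0.0316 0;0 0 0 0 0 0 0;0 0 0 0 0 0 0;0 0 0 0 0 0 0'
python3 - <<'E'
from h import *
import pickle
from plant import r
A=now(r);dr=.115;y=np.radians(-3.85);B=bedR(y);k=np.array([.604,.0325,.08])
Rt=tilt(y)@Ro.from_rotvec([dr,0,0]).as_matrix()
print((B.T@(A[:3,3]-k)).round(4),r.observe()["force"])
for h in (.08,): step(A,T(Rt,k+B@[.0634+.0015,.0012,.0435+h]))
a=r.read_camera("scene");cv2.imwrite("pics/s3c.png",cv2.resize(a["img"][100:290,150:370],None,fx=3,fy=3,interpolation=cv2.INTER_CUBIC))
E
```

```text
time_s: 8.3
tool_pos: [0.5839, 0.0356, 0.2476]
tcp_rot: [0.149, 0.715, 0.669, 0.14]
force: [0.0, -0.3, -1.7]
width: 0.14
finger_force: 29.7
[0.0663 0.0017 0.1552] [ 0.04364649 -0.3316234  -1.68035566]
1 x 0.0035 -0.0006 0.0002 -0.0005 0.0022 0.0317 | via [[0.588, 0.035, 0.241], [0.591, 0.035, 0.233], [0.595, 0.034, 0.226]]
```

View pics/s3c.png

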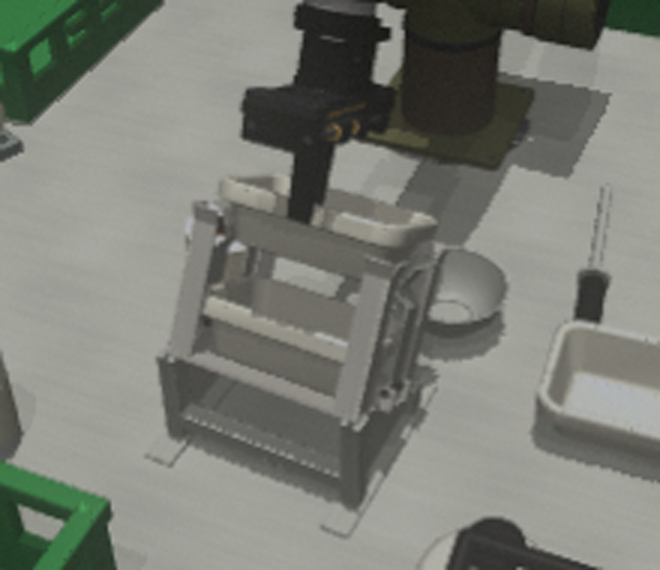

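The tray hovers square just above the guides (crop (325,210)). Lower until it rests on the flares.

```bash
python3 nudge.py '0.003 0 0 -0.0003 0.002 0.012 0;0 0 0 0 0 0.008 0;0 0 0 0 0 0 0'
python3 nudge.py '0 0 0 0 0 0.006 0;0 0 0 0 0 0 0'
python3 nudge.py '0 0 0 0 0 0.004 0;0 0 0 0 0 0 0'
python3 -c "
from h import *
from plant import r
A=now(r);y=np.radians(-3.85);B=bedR(y)
print((B.T@(A[:3,3]-[.604,.0325,.08])).round(4),(B.T@r.observe()['force']).round(1),r.observe()['wrist_torque'])"
```

```text
time_s: 8.65
tool_pos: [0.5928, 0.0354, 0.2267]
tcp_rot: [0.147, 0.715, 0.67, 0.138]
force: [0.8, -0.6, -1.8]
width: 0.139
finger_force: 29.8
time_s: 8.85
tool_pos: [0.5955, 0.0353, 0.2221]
tcp_rot: [0.147, 0.715, 0.67, 0.138]
force: [1.1, 0.1, -1.0]
width: 0.138
finger_force: 29.8
time_s: 9.05
tool_pos: [0.5973, 0.0351, 0.2191]
tcp_rot: [0.147, 0.715, 0.67, 0.138]
force: [1.6, -1.1, -1.4]
width: 0.137
finger_force: 29.7
[0.0636 0.0021 0.1239] [ 0.8 -0.9 -2. ] [-0.08177203 -0.04144855 -0.06980067]
```

```bash
python3 nudge.py '0 0 0 0 0 0.002 0;0 0 0 0 0 0 0.2;0 0 0 0 0 0 0.3;0 0 0 0 0 0 0.4;0 0 0 0 0 0 0.4;0 0 0 0 0 0 0.4;0 0 0 0 0 -0.03 0.4;0 0 0 0 0 -0.05 0.4'
python3 - <<'E'
from h import *
from plant import r
A=now(r);y=np.radians(-3.85);B=bedR(y);k=np.array([.604,.0325,.08])
print((B.T@(A[:3,3]-k)).round(4))
step(A,T(tilt(y),k+B@[.0,0,.20]))
for n in ("scene","top","wrist"):
    a=r.read_camera(n);cv2.imwrite(f"pics/rel_{n}.png",a["img"])
E
```

```text
time_s: 9.85
tool_pos: [0.5641, 0.0372, 0.2862]
tcp_rot: [0.144, 0.716, 0.67, 0.135]
force: [0.9, -0.5, 1.2]
width: 0.401
finger_force: 0.0
[0.0684 0.002  0.1987]
2 x -0.0632 -0.0003 0.0008 -0.001 -0.0341 0.0026 | via [[0.549, 0.038, 0.279], [0.534, 0.038, 0.271], [0.519, 0.039, 0.262]]
```

```bash
python3 nudge.py '-0.0632 0 0.0008 -0.001 -0.0341 0.0026 0;-0.0632 0 0.0008 -0.001 -0.0341 0.0026 0;0 0 0 0 0 0 0;0 0 0 0 0 0 0'
python3 - <<'E'
from h import *
from plant import r
A=now(r);y=np.radians(-3.85);B=bedR(y);k=np.array([.604,.0325,.08])
print((B.T@(A[:3,3]-k)).round(4))
step(A,T(tilt(y),k+B@[.0,0,.095]))
E
```

```text
time_s: 10.4
tool_pos: [0.5053, 0.0392, 0.2546]
tcp_rot: [0.191, 0.705, 0.659, 0.179]
force: [0.8, -0.0, 1.1]
width: 0.119
finger_force: 0.0
[1.600e-03 1.000e-04 2.006e-01]
3 x 0.0022 -0.0004 0.0 -0.0001 -0.0007 0.0352 | via [[0.518, 0.038, 0.232], [0.531, 0.037, 0.208], [0.544, 0.037, 0.185]]
```

```bash
python3 nudge.py '0.0022 -0.0004 0 -0.0001 -0.0007 0.0352 0;0.0022 -0.0004 0 -0.0001 -0.0007 0.0352 0;0.0022 -0.0004 0 -0.0001 -0.0007 0.0352 0;0 0 0 0 0 0 0'
cat > s.py <<'E'
from h import *
from plant import r
A=now(r);y=np.radians(-3.85);B=bedR(y);k=np.array([.604,.0325,.08])
print("bed",(B.T@(A[:3,3]-k)).round(4),"F",(B.T@r.observe()["force"]).round(1))
E
python3 s.py
python3 nudge.py '0 0 0 0 0 0.006 0;0 0 0 0 0 0.006 0;0 0 0 0 0 0 0'; python3 s.py
python3 nudge.py '0 0 0 0 0 0.005 0;0 0 0 0 0 0.005 0;0 0 0 0 0 0 0'; python3 s.py
```

```text
time_s: 10.8
tool_pos: [0.5584, 0.0351, 0.1607]
tcp_rot: [0.187, 0.706, 0.66, 0.175]
force: [-1.2, -0.3, -0.6]
width: 0.003
finger_force: 0.0
bed [ 0.0008 -0.0004  0.0927] F [-1.4 -0.4  0.1]
time_s: 11.1
tool_pos: [0.5651, 0.035, 0.1561]
tcp_rot: [0.191, 0.705, 0.659, 0.178]
force: [0.5, -0.7, -0.1]
width: 0.006
finger_force: 0.0
bed [ 0.0043 -0.0001  0.0854] F [ 0.4 -0.6 -0.3]
time_s: 11.4
tool_pos: [0.5704, 0.0347, 0.1479]
tcp_rot: [0.191, 0.705, 0.659, 0.179]
force: [-0.8, 0.3, 3.2]
width: 0.006
finger_force: 1.6
bed [ 0.0048 -0.0001  0.0757] F [0.9 0.3 3.2]
```

```bash
python3 nudge.py '0 0 0 0 0 -0.005 0;0 0 0 0 -0.005 0 0;0 0 0 0 0 0.005 0;0 0 0 0 0 0.005 0;0 0 0 0 0 0 0';python3 s.py
python3 nudge.py '0 0 0 0 0 0.005 0;0 0 0 0 0 0.005 0;0 0 0 0 0 0 0'; python3 s.py
python3 nudge.py '0 0 0 0 0 0.005 0;0 0 0 0 0 0.005 0;0 0 0 0 0 0 0'; python3 s.py
```

```text
time_s: 11.9
tool_pos: [0.5678, 0.0352, 0.1393]
tcp_rot: [0.19, 0.705, 0.659, 0.178]
force: [-0.8, 1.8, 3.5]
width: 0.005
finger_force: 1.5
bed [-0.0018  0.0002  0.0695] F [0.9 1.7 3.5]
time_s: 12.2
tool_pos: [0.5723, 0.0343, 0.1297]
tcp_rot: [0.19, 0.705, 0.66, 0.177]
force: [-0.3, -1.8, 2.2]
width: 0.002
finger_force: 0.7
bed [-0.0027 -0.0003  0.0589] F [ 0.9 -1.8  2.1]
time_s: 12.5
tool_pos: [0.5766, 0.0341, 0.1198]
tcp_rot: [0.189, 0.706, 0.66, 0.177]
force: [-0.4, -0.7, 0.1]
width: 0.003
finger_force: 0.0
bed [-0.0039 -0.0003  0.0482] F [-0.3 -0.7  0.3]
```

```bash
python3 nudge.py '0 0 0 0 0.003 0.008 0;0 0 0 0 0 0.007 0;0 0 0 0 0 0.003 0;0 0 0 0 0 0 0'; python3 s.py
python3 nudge.py '0 0 0 0 0 0.004 0;0 0 0 0 0 0 0'; python3 s.py
python3 nudge.py '0 0 0 0 0 0.004 0;0 0 0 0 0 0 0'; python3 s.py
```

```text
time_s: 12.9
tool_pos: [0.5887, 0.0333, 0.1066]
tcp_rot: [0.189, 0.706, 0.66, 0.177]
force: [-1.2, -0.3, -0.2]
width: 0.006
finger_force: 0.0
bed [ 0.     -0.0002  0.0307] F [-1.1 -0.4  0.5]
time_s: 13.1
tool_pos: [0.591, 0.0332, 0.1038]
tcp_rot: [0.19, 0.705, 0.659, 0.177]
force: [0.7, -0.5, -0.4]
width: 0.005
finger_force: 0.0
bed [ 0.0006 -0.0002  0.0272] F [ 0.4 -0.5 -0.7]
time_s: 13.3
tool_pos: [0.5929, 0.0331, 0.1004]
tcp_rot: [0.19, 0.705, 0.659, 0.177]
force: [-0.5, -0.4, 0.4]
width: 0.003
finger_force: 0.0
bed [ 0.0006 -0.0002  0.0232] F [-0.2 -0.4  0.5]
```

Expect floor contact around 0.024; press a bit more.

```bash
python3 nudge.py '0 0 0 0 0 0.003 0;0 0 0 0 0 0 0'; python3 s.py
python3 nudge.py '0 0 0 0 0 0.003 0;0 0 0 0 0 0 0'; python3 s.py
python3 nudge.py '0 0 0 0 0 0.002 0;0 0 0 0 0 0 0'; python3 s.py
```

```text
time_s: 13.5
tool_pos: [0.5938, 0.0331, 0.0998]
tcp_rot: [0.189, 0.706, 0.66, 0.176]
force: [-21.0, 0.1, 18.9]
width: 0.004
finger_force: 13.6
bed [ 0.001  -0.0001  0.0222] F [-8.8 -1.3 26.8]
time_s: 13.7
tool_pos: [0.5939, 0.0331, 0.0997]
tcp_rot: [0.188, 0.706, 0.66, 0.175]
force: [-54.1, 0.7, 48.0]
width: 0.008
finger_force: 34.4
bed [ 0.0011 -0.0001  0.0221] F [-22.8  -3.   68.6]
time_s: 13.9
tool_pos: [0.5941, 0.0331, 0.0996]
tcp_rot: [0.187, 0.706, 0.661, 0.174]
force: [-74.4, 0.4, 67.8]
width: 0.006
finger_force: 47.9
bed [ 0.0012 -0.      0.022 ] F [-30.4  -4.6  95.9]
```

```bash
python3 nudge.py '0 0 0 0 0 -0.01 0;0 0 0 0 0 -0.04 0;0 0 0 0 0 -0.05 0;0 0 0 0 0 -0.05 0;0 0 0 0 0 -0.05 0;0 0 0 0 0 0 0.7'
python3 s.py
python3 - <<'E'
from h import *
from plant import r
A=now(r);yr=np.radians(1.7)
g=np.array([.478,.353])+.064*np.array([np.cos(yr),np.sin(yr)])
step(A,T(down(yr),[*g,.14]))
for n in ("scene","top","wrist"):
    a=r.read_camera(n);cv2.imwrite(f"pics/p1_{n}.png",a["img"])
import pickle;pickle.dump(a,open("p1w.pkl","wb"))
g=a["img"].mean(2).astype(int)
for v in (140,160,180): print(v,g[v,170:330:2].tolist())
E
```

```text
time_s: 14.5
tool_pos: [0.4984, 0.0399, 0.2775]
tcp_rot: [0.196, 0.704, 0.658, 0.184]
force: [0.6, 0.2, 0.9]
width: 0.046
finger_force: 0.0
bed [0.0071 0.0003 0.2239] F [0.9 0.2 0.5]
8 x 0.0678 0.0032 -0.0118 0.0397 -0.0009 0.0178 | via [[0.519, 0.118, 0.246], [0.533, 0.197, 0.211], [0.541, 0.276, 0.176]]
140 [221, 221, 209, 135, 139, 141, 138, 139, 138, 134, 139, 124, 226, 241, 240, 237, 198, 209, 210, 211, 213, 217, 216, 217, 230, 236, 240, 240, 240, 239, 241, 241, 240, 242, 239, 240, 242, 241, 239, 240, 241, 237, 239, 239, 240, 238, 238, 240, 239, 237, 238, 237, 237, 244, 161, 164, 166, 146, 124, 107, 101, 106, 105, 103, 107, 106, 103, 115, 237, 238, 237, 238, 233, 230, 231, 228, 228, 229, 233, 229]
160 [140, 142, 136, 139, 134, 139, 140, 140, 140, 138, 141, 143, 113, 168, 183, 177, 150, 142, 141, 143, 145, 144, 135, 219, 224, 237, 239, 242, 242, 242, 241, 241, 240, 241, 241, 241, 240, 241, 240, 239, 241, 240, 238, 239, 239, 239, 236, 237, 234, 235, 236, 236, 237, 232, 162, 166, 159, 144, 122, 102, 106, 105, 105, 104, 106, 106, 100, 126, 236, 239, 238, 226, 230, 229, 229, 227, 224, 229, 230, 227]
180 [134, 136, 139, 140, 139, 135, 137, 140, 135, 134, 138, 136, 135, 153, 176, 189, 161, 141, 145, 141, 141, 142, 140, 220, 214, 236, 240, 242, 242, 242, 242, 242, 241, 242, 241, 240, 240, 240, 242, 241, 242, 238, 235, 239, 240, 239, 239, 237, 239, 237, 237, 236, 240, 160, 167, 163, 147, 138, 108, 104, 108, 105, 101, 103, 101, 100, 122, 208, 238, 240, 229, 225, 229, 230, 230, 215, 215, 220, 217, 222]
```

```bash
python3 nudge.py '0 0 0 0 0 -0.03 0.7;0.0678 0.0032 -0.0118 0.0397 -0.0009 0.0178 0.7;0.0678 0.0032 -0.0118 0.0397 -0.0009 0.0178 0.7;0.0678 0.0032 -0.0118 0.0397 -0.0009 0.0178 0.7;0.0678 0.0032 -0.0118 0.0397 -0.0009 0.0178 0.7;0.0678 0.0032 -0.0118 0.0397 -0.0009 0.0178 0.7;0.0678 0.0032 -0.0118 0.0397 -0.0009 0.0178 0.7;0.0678 0.0032 -0.0118 0.0397 -0.0009 0.0178 0.7'
python3 nudge.py '0.0678 0.0032 -0.0118 0.0397 -0.0009 0.0178 0.7;0 0 0 0 0 0 0.7;0 0 0 0 0 0 0.7'
python3 - <<'E'
from h import *
from plant import r
A=now(r);yr=np.radians(1.7)
g=np.array([.478,.353])+.064*np.array([np.cos(yr),np.sin(yr)])
step(A,T(down(yr),[*g,.1]));step(A,T(down(yr),[*g,.046]))
c=r.read_camera("wrist");cv2.imwrite("pics/w5.png",c["img"]);im=c["img"].mean(2).astype(int)
# predicted rim lines vs picture
for x in (.07,.06,-.06,-.07):
    R=np.c_[[np.cos(yr),np.sin(yr)],[-np.sin(yr),np.cos(yr)]]
    p=[*(np.array([.478,.353])+R@[x,.05]),.06]; print(x,proj(c,[p]).round(1))
v=int(proj(c,[p])[0,1]); print(v,im[v,110:300:2].tolist())
E
```

```text
time_s: 15.45
tool_pos: [0.5227, 0.3176, 0.1681]
tcp_rot: [0.017, 0.701, 0.713, 0.014]
force: [-0.4, -0.3, 0.1]
width: 0.698
finger_force: 0.0
time_s: 15.75
tool_pos: [0.5216, 0.3556, 0.1499]
tcp_rot: [-0.007, 0.696, 0.718, -0.009]
force: [-1.1, -0.5, -0.1]
width: 0.7
finger_force: 0.0
2 x -0.0114 0.0015 0.0003 -0.0006 0.0106 0.0248 | via [[0.527, 0.355, 0.137], [0.532, 0.355, 0.125], [0.537, 0.355, 0.112]]
3 x -0.0076 0.001 0.0002 -0.0004 0.0073 0.0345 | via [[0.526, 0.355, 0.124], [0.532, 0.355, 0.098], [0.537, 0.355, 0.072]]
0.07 [[285.3 142. ]]
0.06 [[274.9 142. ]]
-0.06 [[152.4 142. ]]
-0.07 [[142.4 142.1]]
142 [234, 235, 231, 236, 233, 233, 233, 233, 228, 239, 237, 233, 234, 234, 235, 237, 224, 240, 241, 238, 227, 184, 145, 143, 142, 144, 145, 143, 150, 151, 153, 152, 156, 154, 161, 174, 195, 216, 238, 239, 240, 242, 240, 240, 240, 242, 240, 240, 240, 241, 242, 241, 240, 240, 241, 240, 240, 241, 240, 240, 239, 241, 240, 242, 245, 194, 189, 191, 192, 191, 186, 188, 188, 164, 140, 116, 107, 110, 111, 113, 115, 109, 142, 181, 181, 179, 164, 150, 157, 151, 154, 152, 151, 166, 152]
```

```bash
python3 nudge.py '-0.0114 0.0015 0 -0.0006 0.0106 0.0248 0.6;-0.0114 0.0015 0 -0.0006 0.0106 0.0248 0.6;0 0 0 0 0 0 0.5;0 0 0 0 0 0.027 0.5;0 0 0 0 0 0.026 0.5;0 0 0 0 0 0 0.4;0 0 0 0 0 0 0;0 0 0 0 0 0 0'
python3 nudge.py '0 0 0 0 0 0 0;0 0 0 0 0 0 0;0 0 0 0 0 0 0;0 0 0 0 0 0 0;0 0 0 0 0 0 0'
python3 -c "
from h import *
from plant import r
print(now(r).round(4))"
```

```text
time_s: 16.6
tool_pos: [0.5452, 0.3562, 0.0547]
tcp_rot: [0.001, 0.697, 0.717, 0.006]
force: [0.1, 0.2, -0.2]
width: 0.305
finger_force: 0.0
time_s: 17.1
tool_pos: [0.5448, 0.3562, 0.0533]
tcp_rot: [0.001, 0.697, 0.717, 0.005]
force: [-0.7, -0.2, 5.2]
width: 0.111
finger_force: 29.8
[[-0.0293  0.9995  0.008   0.5448]
 [ 0.9996  0.0293  0.0051  0.3562]
 [ 0.0049  0.0082 -1.      0.0533]
 [ 0.      0.      0.      1.    ]]
```

```bash
python3 nudge.py '0 0 0 0 0 0 0.3;0 0 0 0 0 0 0.3;0 0 0 0 0 0 0.3;0.008 0 0 0 0 0.009 0.3;0 0 0 0 0 0 0;0 0 0 0 0 0 0;0 0 0 0 0 0 0;0 0 0 0 0 0 0'
python3 nudge.py '0 0 0 0 0 0 0;0 0 0 0 0 0 0'
python3 -c "
from h import *
from plant import r
print(now(r).round(4))"
```

```text
time_s: 17.9
tool_pos: [0.5439, 0.3557, 0.0428]
tcp_rot: [-0.002, 0.697, 0.717, 0.001]
force: [-0.4, -0.3, -0.2]
width: 0.142
finger_force: 28.7
time_s: 18.1
tool_pos: [0.544, 0.3558, 0.0429]
tcp_rot: [-0.002, 0.697, 0.717, 0.001]
force: [-0.1, 0.3, -0.3]
width: 0.146
finger_force: 28.7
[[-0.0292  0.9996 -0.0018  0.544 ]
 [ 0.9996  0.0292  0.004   0.3558]
 [ 0.004  -0.0017 -1.      0.0429]
 [ 0.      0.      0.      1.    ]]
```

```bash
python3 nudge.py '0 0 0 0 0 -0.015 0;0 0 0 0 0 -0.04 0;0 0 0 0 0 -0.045 0;0 0 0 0 0 -0.045 0;0 0 0 0 0 -0.045 0;0 0 0 0 0 -0.045 0;0 0 0 0 0 -0.045 0;0 0 0 0 0 0 0'
python3 - <<'E'
from h import *
from plant import r
A=now(r);dr=.115;y=np.radians(-3.85);B=bedR(y);k=np.array([.604,.0325,.08])
Rt=tilt(y)@Ro.from_rotvec([dr,0,0]).as_matrix();print(A[:3,3])
step(A,T(Rt,k+B@[.0634+.0015,.0008,.0435+.165]))
E
```

```text
time_s: 18.9
tool_pos: [0.547, 0.3561, 0.3344]
tcp_rot: [0.0, 0.697, 0.717, 0.009]
force: [0.1, -0.4, -0.5]
width: 0.144
finger_force: 28.9
[0.54701114 0.35607004 0.33442754]
7 x -0.0565 -0.0045 0.0132 -0.0457 0.0008 0.006 | via [[0.551, 0.276, 0.323], [0.553, 0.197, 0.313], [0.555, 0.117, 0.303]]
```

```bash
python3 nudge.py '-0.0565 -0.0045 0.0132 -0.0457 0.0008 0.006 0;-0.0565 -0.0045 0.0132 -0.0457 0.0008 0.006 0;-0.0565 -0.0045 0.0132 -0.0457 0.0008 0.006 0;-0.0565 -0.0045 0.0132 -0.0457 0.0008 0.006 0;-0.0565 -0.0045 0.0132 -0.0457 0.0008 0.006 0;-0.0565 -0.0045 0.0132 -0.0457 0.0008 0.006 0;-0.0565 -0.0045 0.0132 -0.0457 0.0008 0.006 0;0 0 0 0 0 0 0'
python3 nudge.py '0 0 0 0 0 0 0;0 0 0 0 0 0 0'
python3 - <<'E'
from h import *
from plant import r
A=now(r);y=np.radians(-3.85);B=bedR(y);k=np.array([.604,.0325,.08])
c=r.read_camera("wrist");cv2.imwrite("pics/w6.png",c["img"])
for dr in (.08,.115,.15):
    R=Ro.from_rotvec([-dr,0,0]).as_matrix()
    def pt(x,y,z): return A[:3,:3]@(R@np.array([y-.0008,x-.0634,-(z-.0435)]))+A[:3,3]
    for nm,x,yy in (("Lout",-.07,0.033),("Lout2",-.07,.05),("Rout",.07,.05),("top out",0,.095)): print(dr,nm,proj(c,[pt(x,yy,.06)]).round(1)[0],end=" ")
    print()
g=c["img"].mean(2).astype(int)
for v in (150,177): print(v,g[v,35:75].tolist(),g[v,250:275].tolist())
print(g[62:100,145].tolist())
dr=.115;Rt=tilt(y)@Ro.from_rotvec([dr,0,0]).as_matrix()
print((B.T@(A[:3,3]-k)).round(4)); step(A,T(Rt,k+B@[.0649,.0008,.0435+.10]))
E
```

```text
time_s: 19.7
tool_pos: [0.5512, 0.03, 0.2823]
tcp_rot: [0.146, 0.718, 0.668, 0.129]
force: [-0.1, 0.8, -0.9]
width: 0.142
finger_force: 29.0
time_s: 19.9
tool_pos: [0.5535, 0.0352, 0.2848]
tcp_rot: [0.146, 0.715, 0.671, 0.131]
force: [-0.4, 0.7, -1.9]
width: 0.144
finger_force: 29.0
0.08 Lout [ 48.5 178.7] 0.08 Lout2 [ 43.8 152.3] 0.08 Rout [266.  153.5] 0.08 top out [142.7  72.9] 
0.115 Lout [ 53.6 177.3] 0.115 Lout2 [ 49.1 151.6] 0.115 Rout [265.  153.6] 0.115 top out [143.7  73.7] 
0.15 Lout [ 58.7 175.9] 0.15 Lout2 [ 54.4 150.8] 0.15 Rout [264.  153.6] 0.15 top out [144.8  74.4] 
150 [90, 77, 172, 172, 167, 171, 173, 177, 180, 183, 182, 176, 172, 165, 160, 158, 156, 146, 142, 138, 135, 135, 133, 129, 134, 134, 133, 133, 136, 138, 134, 134, 138, 135, 137, 138, 133, 135, 132, 136] [189, 214, 234, 237, 238, 238, 239, 238, 239, 241, 242, 240, 239, 239, 243, 255, 98, 89, 99, 97, 91, 121, 186, 232, 236]
177 [138, 134, 131, 130, 132, 136, 134, 161, 168, 168, 172, 173, 178, 179, 180, 177, 175, 168, 167, 162, 154, 152, 143, 141, 131, 134, 130, 132, 134, 138, 132, 134, 131, 136, 137, 134, 133, 133, 133, 135] [136, 152, 163, 166, 173, 173, 175, 174, 178, 182, 182, 169, 161, 161, 163, 152, 89, 93, 97, 91, 101, 142, 212, 231, 237]
[226, 224, 222, 223, 224, 226, 224, 226, 229, 210, 184, 186, 211, 232, 237, 237, 237, 236, 236, 238, 236, 234, 235, 234, 228, 215, 200, 177, 164, 148, 127, 131, 130, 131, 131, 127, 133, 130]
[ 0.0586 -0.0007  0.2026]
2 x -0.0068 0.0036 0.0021 0.0009 0.0068 0.0289 | via [[0.562, 0.035, 0.273], [0.571, 0.035, 0.261], [0.58, 0.035, 0.249]]
```

Run:
```python
from h import *
from plant import r
A=now(r);y=np.radians(-3.85);B=bedR(y);k=np.array([.604,.0325,.08]);dr=.037;Rt=tilt(y)@Ro.from_rotvec([dr,0,0]).as_matrix()
step(A,T(Rt,k+B@[.0649,.0008,.0435+.105]))
```

```text
2 x -0.0458 0.0034 0.0026 0.0007 0.006 0.0266 | via [[0.561, 0.035, 0.274], [0.569, 0.035, 0.263], [0.578, 0.035, 0.252]]
```

```bash
python3 nudge.py '-0.0458 0.0034 0.0026 0.0007 0.006 0.0266 0;-0.0458 0.0034 0.0026 0.0007 0.006 0.0266 0;0 0 0 0 0 0 0;0 0 0 0 0 0 0'
python3 - <<'E'
from h import *
from plant import r
A=now(r);y=np.radians(-3.85);B=bedR(y);k=np.array([.604,.0325,.08])
c=r.read_camera("wrist");cv2.imwrite("pics/w7.png",c["img"])
for dr in (0.02,.05):
    R=Ro.from_rotvec([-dr,0,0]).as_matrix()
    def pt(x,y,z): return A[:3,:3]@(R@np.array([y-.0008,x-.0634,-(z-.0435)]))+A[:3,3]
    for nm,x,yy in (("Lout",-.07,0.033),("Lout2",-.07,.05),("Rout",.07,.05)): print(dr,nm,proj(c,[pt(x,yy,.06)]).round(1)[0],end=" ")
    print()
g=c["img"].mean(2).astype(int)
for v in (150,177): print(v,g[v,25:65].tolist())
Rt=tilt(y)@Ro.from_rotvec([.037,0,0]).as_matrix()
print((B.T@(A[:3,3]-k)).round(4),r.observe()["force"]); step(A,T(Rt,k+B@[.0649,.0008,.0435+.08]))
E
```

```text
time_s: 20.35
tool_pos: [0.5856, 0.0346, 0.2401]
tcp_rot: [0.175, 0.709, 0.663, 0.163]
force: [-0.3, 0.3, -1.1]
width: 0.142
finger_force: 29.2
0.02 Lout [ 39.8 181.3] 0.02 Lout2 [ 34.6 153.6] 0.02 Rout [267.7 153.4] 
0.05 Lout [ 44.2 179.9] 0.05 Lout2 [ 39.2 152.9] 0.05 Rout [266.8 153.4] 
150 [154, 150, 154, 152, 153, 151, 144, 148, 145, 148, 153, 147, 145, 103, 144, 163, 164, 169, 167, 174, 175, 178, 182, 181, 171, 170, 159, 163, 157, 152, 142, 138, 137, 137, 135, 138, 135, 142, 137, 140]
177 [216, 212, 209, 203, 206, 208, 208, 216, 212, 206, 210, 215, 223, 215, 216, 216, 214, 216, 202, 154, 155, 164, 165, 169, 172, 177, 178, 180, 172, 175, 164, 163, 159, 153, 147, 140, 133, 137, 141, 139]
[0.064  0.0008 0.1479] [ 0.00224016  0.07281253 -0.73743081]
1 x -0.0029 0.0002 0.0005 -0.0 0.0019 0.0243 | via [[0.589, 0.034, 0.235], [0.592, 0.034, 0.23], [0.595, 0.034, 0.225]]
```

```bash
python3 nudge.py '0.01 0 0 0 0.002 0.012 0;0 0 0 0 0 0.008 0;0 0 0 0 0 0 0'; python3 s.py
python3 nudge.py '0 0 0 0 0 0.004 0;0 0 0 0 0 0 0'; python3 s.py
python3 nudge.py '0 0 0 0 0 0.003 0;0 0 0 0 0 0 0'; python3 s.py
```

```text
time_s: 20.7
tool_pos: [0.5968, 0.0328, 0.2234]
tcp_rot: [0.172, 0.71, 0.663, 0.16]
force: [-0.1, -0.4, -1.7]
width: 0.142
finger_force: 29.2
bed [ 0.0655 -0.0002  0.1278] F [-1.  -0.4 -1.4]
time_s: 20.9
tool_pos: [0.5986, 0.0325, 0.22]
tcp_rot: [0.172, 0.71, 0.663, 0.161]
force: [0.1, 0.1, -1.8]
width: 0.14
finger_force: 29.2
bed [ 0.0653 -0.0004  0.1239] F [-0.8  0.1 -1.6]
time_s: 21.1
tool_pos: [0.6002, 0.0324, 0.2177]
tcp_rot: [0.173, 0.71, 0.663, 0.161]
force: [-1.0, -0.1, 0.2]
width: 0.142
finger_force: 29.7
bed [ 0.0656 -0.0003  0.1211] F [-0.8 -0.2  0.7]
```

Contact with the flares; release, retreat, move over the middle and close.

```bash
python3 nudge.py '0 0 0 0 0 0 0.2;0 0 0 0 0 0 0.3;0 0 0 0 0 0 0.4;0 0 0 0 0 0 0.4;0 0 0 0 0 0 0.4;0 0 0 0 0 -0.03 0.4;0 0 0 0 0 -0.05 0.4;0 0 0 0 0 0 0.4'
python3 - <<'E'
from h import *
from plant import r
A=now(r);y=np.radians(-3.85);B=bedR(y);k=np.array([.604,.0325,.08])
print((B.T@(A[:3,3]-k)).round(4))
step(A,T(tilt(y),k+B@[.0,0,.19]),2)
E
```

```text
time_s: 21.9
tool_pos: [0.5651, 0.0351, 0.2974]
tcp_rot: [0.177, 0.709, 0.662, 0.165]
force: [0.8, -0.1, 1.0]
width: 0.395
finger_force: 0.0
[ 0.075  -0.      0.2078]
2 x -0.0173 0.0002 -0.0006 -0.0 -0.0373 0.0099 | via [[0.551, 0.036, 0.284], [0.537, 0.037, 0.271], [0.523, 0.038, 0.258]]
```

```bash
python3 nudge.py '-0.0173 0 -0.0006 0 -0.0373 0.0099 0;-0.0173 0 -0.0006 0 -0.0373 0.0099 0;0 0 0 0 0 0 0;0 0 0 0 0 0 0;0 0 0 0 0 0 0'
python3 s.py
python3 - <<'E'
from h import *
from plant import r
A=now(r);y=np.radians(-3.85);B=bedR(y);k=np.array([.604,.0325,.08])
step(A,T(tilt(y),k+B@[-.002,0,.09]))
E
```

```text
time_s: 22.4
tool_pos: [0.5086, 0.0387, 0.2392]
tcp_rot: [0.186, 0.707, 0.66, 0.174]
force: [1.1, 0.3, 0.4]
width: 0.038
finger_force: 0.0
bed [-0.0032 -0.0002  0.1857] F [ 1.2  0.4 -0.2]
2 x -0.0043 0.0005 -0.0001 0.0002 0.0009 0.0478 | via [[0.521, 0.038, 0.219], [0.533, 0.037, 0.198], [0.545, 0.036, 0.177]]
```

```bash
python3 nudge.py '-0.0043 0 0 0 0.0009 0.0478 0;-0.0043 0 0 0 0.0009 0.0478 0;0 0 0 0 0 0 0;0 0 0 0 0 0.006 0;0 0 0 0 0 0 0';python3 s.py
python3 nudge.py '0 0 0 0 0 0.006 0;0 0 0 0 0 0 0'; python3 s.py
python3 nudge.py '0 0 0 0 0 0.004 0;0 0 0 0 0 0 0'; python3 s.py
```

```text
time_s: 22.9
tool_pos: [0.5599, 0.0352, 0.1514]
tcp_rot: [0.189, 0.706, 0.66, 0.176]
force: [0.0, -0.1, -0.4]
width: 0.003
finger_force: 0.0
bed [-0.0026 -0.0003  0.0839] F [-0.2 -0.1 -0.4]
time_s: 23.1
tool_pos: [0.5631, 0.035, 0.147]
tcp_rot: [0.19, 0.705, 0.659, 0.177]
force: [0.6, 0.2, 3.2]
width: 0.009
finger_force: 1.6
bed [-0.002  -0.0002  0.0785] F [2.1 0.3 2.5]
time_s: 23.3
tool_pos: [0.5657, 0.0349, 0.1447]
tcp_rot: [0.191, 0.705, 0.659, 0.178]
force: [-0.4, 0.1, 6.4]
width: 0.006
finger_force: 2.9
bed [-0.0009 -0.0002  0.0752] F [2.8 0.1 5.8]
```

Contact on the floor, centred. Press down to ~0.042.

```bash
python3 nudge.py '0 0 0 0 0 0.005 0;0 0 0 0 0 0.005 0;0 0 0 0 0 0 0';python3 s.py
python3 nudge.py '0 0 0 0 0 0.005 0;0 0 0 0 0 0.005 0;0 0 0 0 0 0 0';python3 s.py
python3 nudge.py '0 0 0 0 0 0.005 0;0 0 0 0 0 0.003 0;0 0 0 0 0 0 0';python3 s.py
```

```text
time_s: 23.6
tool_pos: [0.5694, 0.0346, 0.1338]
tcp_rot: [0.19, 0.706, 0.66, 0.177]
force: [-0.1, 0.4, 4.7]
width: 0.003
finger_force: 1.6
bed [-0.0031 -0.0003  0.0639] F [2.2 0.4 4.1]
time_s: 23.9
tool_pos: [0.573, 0.0342, 0.123]
tcp_rot: [0.188, 0.706, 0.66, 0.175]
force: [0.0, -0.2, 1.1]
width: 0.004
finger_force: 0.0
bed [-0.0054 -0.0004  0.0528] F [ 0.6 -0.2  0.9]
time_s: 24.2
tool_pos: [0.5762, 0.0339, 0.1142]
tcp_rot: [0.187, 0.706, 0.66, 0.174]
force: [0.4, -0.1, -0.4]
width: 0.005
finger_force: 0.0
bed [-0.007  -0.0005  0.0436] F [ 0.1 -0.1 -0.5]
```

```bash
python3 nudge.py '-0.01 0 0 0 0.006 -0.003 0;0 0 0 0 0 0.004 0;0 0 0 0 0 0.002 0;0 0 0 0 0 0 0';python3 s.py
python3 nudge.py '0 0 0 0 0 0.002 0;0 0 0 0 0 0 0';python3 s.py
```

```text
time_s: 24.6
tool_pos: [0.5839, 0.0334, 0.1172]
tcp_rot: [0.191, 0.705, 0.659, 0.178]
force: [-9.8, -0.7, 10.6]
width: -0.001
finger_force: 6.7
bed [ 0.0012 -0.0004  0.0423] F [-3.1 -1.3 14. ]
time_s: 24.8
tool_pos: [0.584, 0.0335, 0.1171]
tcp_rot: [0.191, 0.705, 0.66, 0.177]
force: [-31.3, -0.3, 27.8]
width: 0.001
finger_force: 20.1
bed [ 0.0012 -0.0004  0.0422] F [-13.1  -2.4  39.6]
```

```bash
python3 nudge.py '0 0 0 0 0 0.002 0;0 0 0 0 0 0 0';python3 s.py
```

```text
time_s: 25.0
tool_pos: [0.5841, 0.0335, 0.117]
tcp_rot: [0.19, 0.705, 0.66, 0.176]
force: [-51.2, 0.8, 45.8]
width: 0.003
finger_force: 33.4
bed [ 0.0012 -0.0004  0.0421] F [-21.4  -2.6  65.2]
```

Bottomed exactly 20 mm above the previous tray. Retreat and take a final look.

```bash
python3 nudge.py '0 0 0 0 0 -0.01 0;0 0 0 0 0 -0.04 0;0 0 0 0 0 -0.05 0;0 0 0 0 0 -0.05 0;0 0 0 0 0 -0.05 0;0 0 0 0 0 -0.05 0;0 0 0 0 0 -0.05 0;0 0 0 0 0 0 0'
python3 s.py
python3 - <<'E'
from h import *
from plant import r
a=r.read_camera("scene")["img"];w=r.read_camera("wrist")["img"]
S=cv2.resize(a[140:290,190:310],(400,500),interpolation=cv2.INTER_CUBIC);W=cv2.resize(w[60:240,180:324],(400,500),interpolation=cv2.INTER_CUBIC)
cv2.imwrite("pics/fin.png",np.hstack([S,W]))
E
```

```text
time_s: 25.8
tool_pos: [0.4347, 0.0441, 0.3819]
tcp_rot: [0.197, 0.703, 0.658, 0.184]
force: [1.0, 0.4, 0.2]
width: 0.002
finger_force: 0.0
bed [4.000e-03 2.000e-04 3.463e-01] F [ 1.   0.5 -0.3]
```

View pics/fin.png

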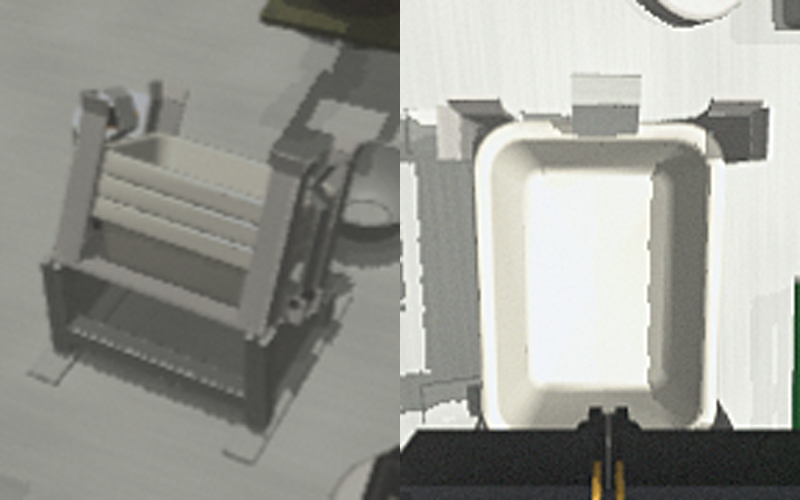

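The picture shows three evenly spaced rims stacked square in the magazine (left half, rows 160–250), and the left catch's nose over the rim (right half, (605,125)). Handing in.

```bash
python3 -c "
from plant import r
print(r.finish_job())"
```

```text
the job is handed in; nothing more can be done
None
```

I handed the job in at about 26 s of the 69 s: both loose trays are nested over the bottom one, bottoming 20 mm apart. The last picture shows a square stack with the left catch over the rim; the gripper hid the right catch, so I infer that one from the even 20 mm seating.

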